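# Load the curing plate and start the cure

### The job

Get the lacquered turnings curing: put the bench brush that lies on the round curing plate away on its mat, lying bristles down along the middle of the mat, the lacquer can in the middle of the yellow circle on the bench, and stand every turned wooden piece upright in the middle of a ring of its own on the plate, pale wood in the white rings and dark wood in the orange rings. Only when all that is in place, press the keys of the control box fully down and let them up again, one at a time, in this order: green, blue, yellow, and green again to start. Never press the red key, leave the other things on the bench where they are, and if anything gets knocked out of place, even after the keys, put it back.

Things in the scene. Friction and masses are not known exactly. Their poses are not given: they have to be found in the camera images.
- ring_white_a (a point): Centre of one of the two white rings (92 mm outside, 80 mm inside diameter), on the upper face of the curing plate, 6 mm over the bench. The four ring centres are 102 mm apart along the sides of a square centred on the plate, the white two along one side.
- ring_white_b (a point): Centre of one of the two white rings (92 mm outside, 80 mm inside diameter), on the upper face of the curing plate, 6 mm over the bench. The four ring centres are 102 mm apart along the sides of a square centred on the plate, the white two along one side.
- ring_orange_a (a point): Centre of one of the two orange rings (92 mm outside, 80 mm inside diameter), on the upper face of the curing plate, 6 mm over the bench. The four ring centres are 102 mm apart along the sides of a square centred on the plate, the white two along one side.
- ring_orange_b (a point): Centre of one of the two orange rings (92 mm outside, 80 mm inside diameter), on the upper face of the curing plate, 6 mm over the bench. The four ring centres are 102 mm apart along the sides of a square centred on the plate, the white two along one side.
- vase: Small turned bud vase in pale wood, 95 mm high: belly 66 mm across, foot 62 mm, and a straight neck 30 mm across from 60 mm up to the top. About 0.14 kg. Belongs in a white ring. Origin at the centre of its underside, z up its axis; the foot is weighted. May be absent (then None).
- mill: Turned pepper mill in pale wood, 95 mm high: foot 66 mm across, waist 42 mm, straight head 48 mm across from 56 mm up to the top. About 0.18 kg. Belongs in a white ring. Origin at the centre of its underside, z up its axis; the foot is weighted. May be absent (then None).
- box: Turned lidded box in dark wood, 90 mm high with its knob: body 66 mm across and 50 mm high, on it a straight knob 26 mm across from 56 mm up to the top. About 0.18 kg. Belongs in an orange ring. Origin at the centre of its underside, z up its axis; the foot is weighted. May be absent (then None).
- candle: Turned candle holder in dark wood, 95 mm high: foot 68 mm across, stem 28 mm, straight cup 40 mm across from 56 mm up to the top. About 0.16 kg. Belongs in an orange ring. Origin at the centre of its underside, z up its axis; the foot is weighted. May be absent (then None).
- brush: Bench brush lying bristles down on the curing plate: 160 mm long along its x, 40 mm high. Its wooden back is 28 mm wide (y), from 22 to 40 mm up, over the whole length; the dark bristles below are 34 mm wide, the red grip end (-x) 28 mm. About 0.12 kg, balanced within 15 mm of its origin; origin at the middle of its length, at the underside.
- plate: Fixed round dark-steel curing plate, 270 mm across, 6 mm thick, lying on the bench at any yaw, with four painted rings on it. Origin at the centre of its underside.
- panel: Fixed white control box 150 x 150 x 50 mm with the four keys on top. Origin at the centre of its underside.
- can: Closed steel can of lacquer with a yellow band, standing, 62 mm across, 62 mm high, about 0.25 kg. Origin at the centre of its underside, z up its axis.
- circle: Yellow circle painted flat on the bench, 96 mm outside and 80 mm inside diameter, where the can is kept. Origin at its centre on the bench.
- mat: Fixed blue-edged grey mat, 190 x 70 x 2 mm, where the brush is kept. Origin at the centre of its underside on the bench, x along its length.
- key_green_top (a point): Centre of the top face of the green key (34 mm across), 74 mm over the bench when up; it goes straight down 8 mm with the key, to 66 mm when fully down, and springs back: about 1.5 N to start it, 5 N to hold it fully down. The four keys stand 2 x 2, 64 mm apart, on the control box; which colour sits where changes. The housing's rim around it is 62 mm over the bench.
- key_blue_top (a point): Centre of the top face of the blue key (34 mm across), 74 mm over the bench when up; it goes straight down 8 mm with the key, to 66 mm when fully down, and springs back: about 1.5 N to start it, 5 N to hold it fully down. The four keys stand 2 x 2, 64 mm apart, on the control box; which colour sits where changes. The housing's rim around it is 62 mm over the bench.
- key_yellow_top (a point): Centre of the top face of the yellow key (34 mm across), 74 mm over the bench when up; it goes straight down 8 mm with the key, to 66 mm when fully down, and springs back: about 1.5 N to start it, 5 N to hold it fully down. The four keys stand 2 x 2, 64 mm apart, on the control box; which colour sits where changes. The housing's rim around it is 62 mm over the bench.
- key_red_top (a point): Centre of the top face of the red key (34 mm across), 74 mm over the bench when up; it goes straight down 8 mm with the key, to 66 mm when fully down, and springs back: about 1.5 N to start it, 5 N to hold it fully down. The four keys stand 2 x 2, 64 mm apart, on the control box; which colour sits where changes. The housing's rim around it is 62 mm over the bench.
- offcut: Bystander, to be left alone: pale wood offcut, 80 x 50 x 35 mm. Origin at its underside.
- tape: Bystander, to be left alone: roll of masking tape lying flat, 90 mm across, 25 mm high. Origin at its underside.
- glue: Bystander, to be left alone: glue bottle, 56 mm across, 120 mm high. Origin at its underside.
- mug: Bystander, to be left alone: blue mug, 80 mm across, 90 mm high. Origin at its underside.
- chuck: Bystander, to be left alone: steel lathe chuck, 100 mm across, 58 mm high. Origin at its underside.

How it is judged (in metres and radians):
On the way, in this order (a step that is already met when the one before it is completed fails the run):
1. the brush is on its mat, the can in its circle, and every piece present stands in a ring of its colour (x of brush in the frame of mat between -0.025 and 0.025 m and y of brush in the frame of mat between -0.022 and 0.022 m and angle between the x axis of brush and the x axis of mat, either way round below 0.3 rad and angle between brush's own z axis and vertical below 0.15 rad and z of brush in the frame of mat below 0.008 m and linear speed of each of brush, can, vase, mill, box, candle below 0.03 m/s and horizontal distance between can and circle below 0.016 m and angle between each of can, vase, mill, box, candle's own z axis and vertical below 0.12 rad and height (world z) of can below 0.006 m and (horizontal distance between vase and ring_white_a below 0.016 m or horizontal distance between vase and ring_white_b below 0.016 m) and height (world z) of each of vase, mill, box, candle below 0.012 m and (horizontal distance between mill and ring_white_a below 0.016 m or horizontal distance between mill and ring_white_b below 0.016 m) and (horizontal distance between box and ring_orange_a below 0.016 m or horizontal distance between box and ring_orange_b below 0.016 m) and (horizontal distance between candle and ring_orange_a below 0.016 m or horizontal distance between candle and ring_orange_b below 0.016 m)), for 0.2 s.
2. the green key is pressed fully down, with the other keys up (height (world z) of key_green_top below 0.0685 m and height (world z) of each of key_blue_top, key_yellow_top, key_red_top above 0.072 m), for 0.1 s.
3. the blue key is pressed fully down, with the other keys up (height (world z) of key_blue_top below 0.0685 m and height (world z) of each of key_green_top, key_yellow_top, key_red_top above 0.072 m), for 0.1 s.
4. the yellow key is pressed fully down, with the other keys up (height (world z) of key_yellow_top below 0.0685 m and height (world z) of each of key_green_top, key_blue_top, key_red_top above 0.072 m), for 0.1 s.
5. the green key is pressed fully down again, with the other keys up (all of step 2), for 0.1 s.
At the end, for the whole second after the job is handed in: Brush on its mat within 25 mm lengthwise, 22 mm across, 0.3 rad, either way round; can upright within 16 mm of the yellow circle's centre; every piece present upright within 16 mm of the centre of a ring of its colour; all at rest, keys up (all of step 1 and height (world z) of each of key_green_top, key_blue_top, key_yellow_top, key_red_top above 0.072 m); the robot touches nothing.
It fails at once if the red key is pressed (over 3 mm) (height (world z) of key_red_top below 0.071 m).
It fails at once if two keys are pressed at the same time (height (world z) of each of key_green_top, key_blue_top below 0.07 m or height (world z) of each of key_green_top, key_yellow_top below 0.07 m or height (world z) of each of key_green_top, key_red_top below 0.07 m or height (world z) of each of key_blue_top, key_yellow_top below 0.07 m or height (world z) of each of key_blue_top, key_red_top below 0.07 m or height (world z) of each of key_yellow_top, key_red_top below 0.07 m).
It fails at once if a bystander is moved more than 50 mm (distance of any of offcut, tape, glue, mug, chuck from where it was at the start of the episode above 0.05 m).
Of vase, mill, box, candle only 2 to 4 are there at a start; the rules pass over those that are not, and their reading is None.
At some moment in a run one of vase, mill, box, candle, brush, can may be knocked a few centimetres aside while the robot is not near it.
It also fails if it takes over 210 s, if anything falls off the work surface, if the arm or the gripper's body presses on something with over 40 N, if the wrist force passes 120 N, or if a joint passes its speed limit or range.

### The arm

A 6-joint arm with a two-finger parallel gripper is mounted at the origin on the work surface. World frame = base frame: x ahead of the robot, y to its left, z up, the work surface at z = 0. Lengths are in m, angles in degrees, forces in N, time in s.
With the tool pointing down it reaches from about 0.325 to 0.775 m from the base axis. Payload 5.5 kg.
Tool frame: the origin (TCP) lies at the centre of the arm's flange, where the gripper is bolted on; the fingertips stand 182 mm ahead of it and the grasp point (between the pads) lies 163 mm ahead of it; z points along the fingers, y is the line along which they close (so a half turn about z gives the same grasp; the last joint's range is limited). The gripper opens to 88 mm and grips with 3 to 60 N. Pads are 20 mm wide; open, the fingers measure 115 mm over their backs; the gripper's body (75 mm by 178 mm) begins 61 mm behind the grasp point.
Start: joints at [-80.14, 5.22, 70.514, -0, 104.267, -3.249], TCP at [0.136, -0.584, 0.405] pointing down, gripper open.
Joint ranges: [-164.24, 164.24], [-49.07, 125.15], [9.68, 141.18], [-86.29, 266.29], [3.28, 154.24], [-151.56, 151.56]. Speed limits (degrees/s): [147.25, 147.25, 172.46, 180, 180, 180].

### API

Orientations are given as [roll, pitch, yaw] about the fixed x, y, z axes, in that order (R = Rz(yaw) Ry(pitch) Rx(roll)).
In Python, from station import r gives the robot as it stands. The module is installed in compiled form; this text tells all that it offers. Calls block until the motion is done:
- r.reach(position, orientation): joint-space move of the TCP to a pose.
- r.servo_line(position, rotation=None, speed=0.15): straight line of the TCP; rotation=None keeps the orientation; speed is the mean speed in m/s.
- r.move_joints(angles): joint-space move.
- r.let_go() and r.grab(squeeze=None): open the fingers fully, or close them until they stop; squeeze is the grip in N (None keeps the last).
- r.wait(seconds).
- r.inverse_kinematics(position, orientation): joint angles nearest the present ones, or None.
- r.sense(): the state.
- r.snapshot(name): name is "scene" or "top" or "wrist"; returns a dict with "frame" (420x560x3 uint8, red, green, blue), "fx", "fy", "cx", "cy" (pixels), "R" (3x3) and "t" (3): a world point X has camera coordinates R X + t. Camera axes: x right, y down, z forward; pixel columns grow to the right and rows downward; lengths in m; the calibration is good to about 2 mm. A picture is of the moment at which its call begins. There is no depth.
A pose or a line that the arm cannot do raises r.IKError and nothing moves.
- r.hand_in(): hands the job in; it is judged then, once.
The state is a dict: "clock": time; "joints": joint angles; "joint_vel": joint speeds; "joint_torque": joint torques, N m; "tcp_pos": TCP position; "orientation": TCP orientation; "contact_force": force on the tool from outside, world axes, zero at the start; "torque": the same for the moment, N m; "opening": finger opening in m; "gripper_force": force on a finger pad.
Only numpy, scipy, OpenCV 4.12 (cv2) and the standard library are available. Lean on these libraries where they do the work, as an engineer would, in place of code of your own. Each camera call takes 0.05 s, during which the arm holds its last target. There are 200 camera calls.

## Working session

There is one attempt and no reset: what is moved stays moved. The work goes in short steps, each a Python script; the robot and the scene stay as the last script left them, time stands still between calls to the robot, and variables do not carry over. Pictures are saved under pics/ and viewed, at most 14 in all, crops included, and the job is handed in when it is done.

```bash
mkdir -p pics; python3 - <<'E'
from station import r
import cv2,json
for n in("top","scene"):
    s=r.snapshot(n); cv2.imwrite(f"pics/{n}0.png",s["frame"][:,:,::-1])
    print(n,s["fx"],s["fy"],s["cx"],s["cy"],s["R"],s["t"])
st=r.sense(); print(st["tcp_pos"],st["orientation"],st["clock"],st["contact_force"])
E
```

```text
top 393.67890805286754 393.67890805286754 276.1878464169225 208.9635403693769 [[-0.00523045 -0.9998171   0.01839604]
 [-0.98809462  0.00233875 -0.15382959]
 [ 0.15375843 -0.01898162 -0.98792613]] [8.50435715e-04 5.54407335e-01 9.80693119e-01]
scene 463.31430370955616 463.31430370955616 271.0378114552064 204.3335531329323 [[ 0.25521866  0.96682541 -0.01058571]
 [ 0.74038451 -0.20246163 -0.64096806]
 [-0.62184741  0.15574952 -0.76749455]] [-0.16271226 -0.384928    1.64252043]
[ 0.13610689 -0.5844116   0.40362499] [-1.79899276e+02 -6.18292458e-03  1.31101543e+01] 0.1 [-0.15128348 -0.60970907 -0.04565919]
```

View pics/top0.png

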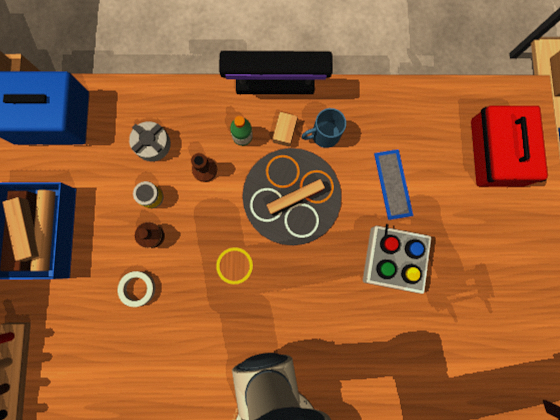

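View pics/scene0.png

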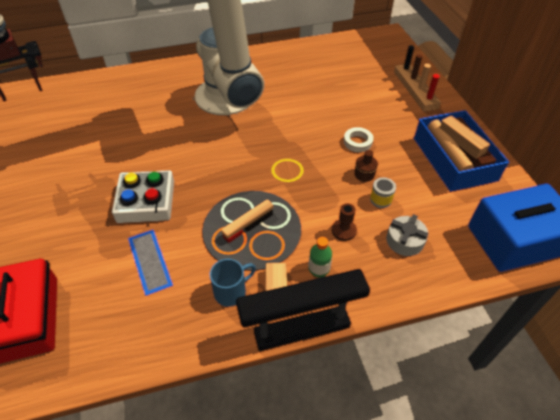

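Top view: plate around (292,196) with brush (268,210)–(328,185), white rings (267,205),(301,221), orange (283,171),(317,187). The candle is at (203,167), can (148,193), box (149,235), circle (235,266), mat (393,184). Keys: red (391,243), blue (417,248), green (387,269), yellow (413,274). The scene view agrees, and shows no pale pieces.

```bash
cat > h.py <<'E'
from station import r
import cv2, numpy as np
def cast(s,px,z):
    px=np.atleast_2d(np.float64(px)); R,t=np.array(s["R"]),np.array(s["t"])
    d=np.c_[(px[:,0]-s["cx"])/s["fx"],(px[:,1]-s["cy"])/s["fy"],np.ones(len(px))]@R
    C=-R.T@t
    return (C+d*((z-C[2])/d[:,2])[:,None])[:,:2]
def proj(s,X):
    c=np.array(s["R"])@np.array(X)+np.array(s["t"]); return np.array([s["fx"]*c[0]/c[2]+s["cx"],s["fy"]*c[1]/c[2]+s["cy"]])
def hsv(s): return cv2.cvtColor(s["frame"],cv2.COLOR_RGB2HSV)
def blobs(m,roi=None,minA=25):
    m=m.astype(np.uint8)
    if roi is not None:
        k=np.zeros_like(m); x0,y0,x1,y1=roi; k[y0:y1,x0:x1]=1; m=m*k
    n,l,st,c=cv2.connectedComponentsWithStats(m)
    return [(st[i,4],c[i],st[i,:4],l==i) for i in np.argsort(-st[:,4]) if i and st[i,4]>=minA]
E
python3 - <<'E'
from h import *
s=r.snapshot("top"); h=hsv(s); H,S,V=[h[...,i].astype(int) for i in range(3)]
cv2.imwrite("pics/crop.png",cv2.resize(s["frame"][110:310,110:310,::-1],(600,600),interpolation=cv2.INTER_NEAREST))
for n,p in dict(brush=(298,197),brushend=(325,184),wring=(253,210),oring=(270,165),candle=(200,158),candlefoot=(207,175),box=(149,229),boxbody=(155,240),can=(146,188),circ=(220,260),table=(200,280),mat=(380,170),plate=(285,215),red=(391,243),blue=(417,248),green=(387,269),yel=(413,274)).items(): print(n,h[p[1],p[0]])
def show(n,m,roi,z):
    for A,c,b,_ in blobs(m,roi)[:4]: print(n,A,c.round(1),b,cast(s,c,z).round(4), cast(s,b[:2]+b[2:]/2-.5,z).round(4))
show("circ",(H>22)&(H<35)&(S>150)&(V>120),(205,240,270,290),0)
show("mat",(H>100)&(H<130)&(S>100),(365,140,420,225),.002)
show("red",((H<6)|(H>172))&(S>180)&(V>80),(365,225,435,295),.074)
show("blue",(H>100)&(H<125)&(S>150),(365,225,435,295),.074)
show("green",(H>50)&(H<90)&(S>120),(365,225,435,295),.074)
show("yel",(H>22)&(H<35)&(S>150),(365,225,435,295),.074)
show("white",(S<60)&(V>140),(242,145,345,245),.006)
E
```

```text
brush [ 19 151 218]
brushend [30 28 36]
wring [ 39  42 177]
oring [15 65 78]
candle [60 24 21]
candlefoot [  9 204  85]
box [  9 207  48]
boxbody [ 11 211  86]
can [16 50 76]
circ [ 23 220 196]
table [ 12 199 187]
mat [109 208 167]
plate [ 38  41 193]
red [  0 243 191]
blue [108 223 168]
green [ 65 199 122]
yel [ 25 255 217]
circ 310 [233.8 265.5] [217 248  36  36] [[0.4099 0.1109]] [[0.4099 0.109 ]]
mat 589 [392.9 184.7] [374 150  39  70] [[ 0.6274 -0.3231]] [[ 0.628  -0.3233]]
red 155 [391.1 243.4] [384 237  15  14] [[ 0.4617 -0.2875]] [[ 0.4615 -0.2872]]
blue 170 [416.1 248.4] [409 242  15  14] [[ 0.449  -0.3497]] [[ 0.4488 -0.3494]]
green 174 [387.2 268.7] [380 262  15  15] [[ 0.3993 -0.2748]] [[ 0.3986 -0.2741]]
yel 153 [412.8 273.5] [406 267  14  14] [[ 0.3872 -0.3378]] [[ 0.3873 -0.337 ]]
white 233 [302.5 222.8] [284 204  35  34] [[ 0.5224 -0.0723]] [[ 0.5286 -0.0685]]
white 202 [261.7 205.4] [250 188  30  34] [[0.5699 0.0371]] [[0.5724 0.0295]]
```

View pics/crop.png

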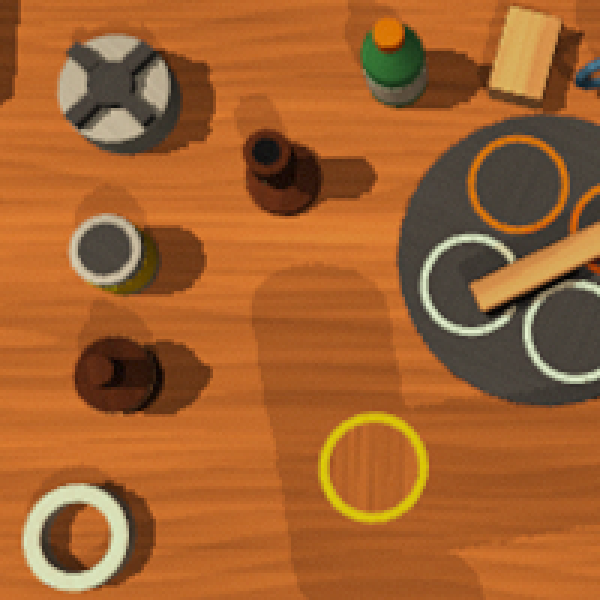

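Crop: candle cup top at ≈(199.3,160.7) in full-image pixels, box knob top ≈(142.3,234), can top ≈(145.7,192.7). All three are standing.

```bash
python3 - <<'E'
from h import *
s=r.snapshot("top"); h=hsv(s); H,S,V=[h[...,i].astype(int) for i in range(3)]
roi=(242,145,345,245)
def centre(m,z):
    p=np.argwhere(m)[:,::-1]; q=cast(s,p,z)
    c=q.mean(0)   # circle of known radius: robust fit
    from scipy.optimize import least_squares
    f=least_squares(lambda c:np.hypot(*(q-c).T)-.043,c,loss="soft_l1",f_scale=.003); return f.x, np.sqrt(np.mean(f.fun**2))
W=[centre(b[3],.006) for b in blobs((S<60)&(V>140),roi)[:2]]
om=((H>8)&(H<18)&(S>185)&(V>150))
k=np.zeros_like(om); yy,xx=np.mgrid[:420,:560]; k=np.hypot(xx-292,yy-197)<46
O=[centre(b[3],.006) for b in blobs(om&k)[:3]]
print(W,O,[b[:3] for b in blobs(om&k)])
bm=(H>15)&(H<24)&(S>90)&(S<185)&(V>130)&k
b=blobs(bm)[0]; print(b[:3])
ct=cv2.findContours(b[3].astype(np.uint8),0,2)[0][0][:,0]
q=cast(s,ct,.046); (c,wh,a)=cv2.minAreaRect((q*1000).astype(np.float32)); box=cv2.boxPoints((c,wh,a)); print("brush",c,wh,a,box)
mm=blobs((H>100)&(H<130)&(S>100),(365,140,420,225))[0][3]
q=cast(s,np.argwhere(mm)[:,::-1],.002); print("mat",cv2.minAreaRect((q*1000).astype(np.float32)))
for n,p,z in(("candle",(199.3,160.7),.095),("can",(145.7,192.7),.062),("box",(142.3,234),.09)): print(n,cast(s,p,z))
E
```

```text
[(array([ 0.52988642, -0.06881964]), np.float64(0.002107023368320274)), (array([0.57287821, 0.02361886]), np.float64(0.0021699248801405236))] [(array([ 0.6655862 , -0.01946723]), np.float64(0.001883791887010224)), (array([ 0.6227295 , -0.11188285]), np.float64(0.0018599840663172992))] [(np.int32(226), array([282.42920354, 170.81415929]), array([266, 155,  34,  33], dtype=int32)), (np.int32(196), array([318.45918367, 184.51530612]), array([300, 170,  34,  33], dtype=int32))]
(np.int32(394), array([298.10913706, 195.62690355]), array([269, 180,  55,  33], dtype=int32))
brush (587.4732666015625, -51.79962921142578) (21.32101058959961, 156.35220336914062) 26.65118980407715 [[ 542.87885    13.288712]
 [ 613.0119   -126.451675]
 [ 632.0677   -116.88797 ]
 [ 561.93463    22.852417]]
mat ((630.27001953125, -323.4539489746094), (188.76771545410156, 69.34667205810547), 9.193583488464355)
candle [[0.66909748 0.19172084]]
can [[0.59421843 0.33189539]]
box [[0.48604086 0.32662028]]
```

```bash
cat >> h.py <<'E'
HOV=.25
def P(xy,z): return [float(xy[0]),float(xy[1]),z+.163]
def hover(xy,yaw,z=HOV): r.reach(P(xy,z),[180,0,yaw])
def down(xy,z): 
    r.servo_line(P(xy,z+.02),speed=.2); r.servo_line(P(xy,z),speed=.06)
def pick(xy,z,yaw,sq=20):
    hover(xy,yaw); r.let_go(); down(xy,z); r.grab(sq)
    print("opening",r.sense()["opening"]); r.servo_line(P(xy,HOV),speed=.2)
    print("lifted",r.sense()["opening"],r.sense()["clock"])
def place(xy,z,yaw):
    hover(xy,yaw); down(xy,z); r.wait(.2); print("F",np.round(r.sense()["contact_force"],1)); r.let_go(); r.wait(.2)
    r.servo_line(P(xy,HOV),speed=.2); print("clock",r.sense()["clock"])
E
python3 - <<'E'
from h import *
pick((.5875,-.0518),.047,116.65)
place((.6303,-.3235),.0435,9.2)
for n in("wrist","top"):
    s=r.snapshot(n); cv2.imwrite(f"pics/b_{n}.png",s["frame"][:,:,::-1])
E
```

```text
opening 0.028088344525003806
lifted 0.027927652219783654 6.5583
F [ 0.1 -0.5 -0.6]
clock 12.075
```

View pics/b_wrist.png

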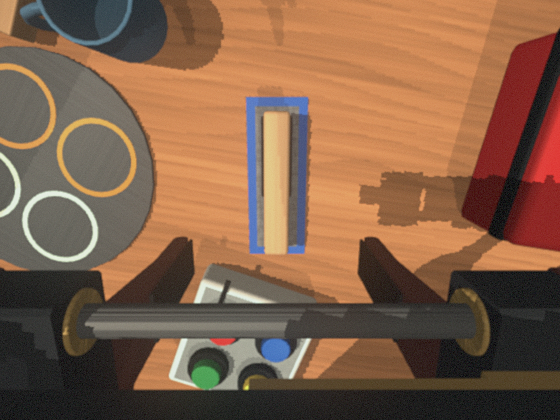

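The brush lies on the mat at about (276,183), with the mat centre at about (278,175). I'll measure that, then locate the pieces again and move the candle.

```bash
python3 - <<'E'
from h import *
s=r.snapshot("wrist")
print("brush ends",cast(s,[(276.5,112),(275,254)],.042),"mat ends",cast(s,[(277,97),(278,253)],.002))
s=r.snapshot("top")
cv2.imwrite("pics/crop2.png",cv2.resize(s["frame"][110:310,110:310,::-1],(600,600),interpolation=cv2.INTER_NEAREST))
# wrist look at the candle and box
for n,xy in(("candle",(.60,.19)),("box",(.45,.327))):
    hover(xy,180,.28); s=r.snapshot("wrist"); cv2.imwrite(f"pics/w_{n}.png",s["frame"][:,:,::-1]); np.save(f"w_{n}.npy",s,allow_pickle=True)
    
a=cv2.imread("pics/w_candle.png"); b=cv2.imread("pics/w_box.png")
cv2.imwrite("pics/w_both.png",cv2.resize(np.hstack([a,b]),(800,300)))
s=np.load("w_candle.npy",allow_pickle=True).item(); print(proj(s,[.669,.192,.095]))
s=np.load("w_box.npy",allow_pickle=True).item(); print(proj(s,[.486,.327,.09]),proj(s,[.594,.332,.062]))
E
```

```text
brush ends [[ 0.70550078 -0.31230296]
 [ 0.55109315 -0.33573455]] mat ends [[ 0.72240155 -0.31017219]
 [ 0.53616394 -0.34190052]]
[279.10629574 254.38589853]
[277.29645585 223.09290695] [281.20203705 299.71130809]
```

View pics/w_both.png

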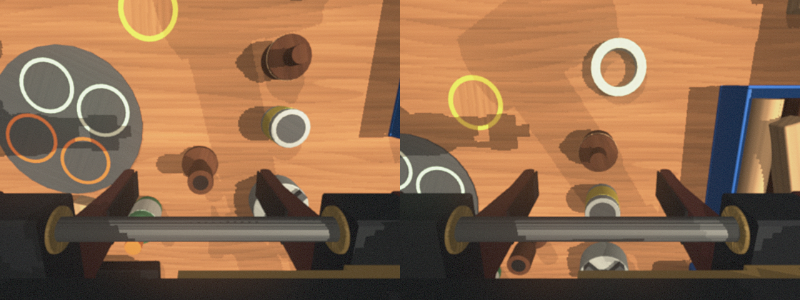

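Wrist views: candle cup at ≈(281,253), box knob at ≈(276,220) and can top at ≈(286,293), all within a few pixels of the predictions. Brush is placed within 3 mm. Picking the candle, box and can now.

```bash
python3 - <<'E'
from h import *
L=lambda n:np.load(n,allow_pickle=True).item()
ca=(cast(L("w_candle.npy"),(280.7,253.4),.095)[0]+[.669,.1917])/2
bo=(cast(L("w_box.npy"),(276,220),.09)[0]+[.486,.3266])/2
cn=(cast(L("w_box.npy"),(285.7,292.6),.062)[0]+[.5942,.3319])/2
print(ca,bo,cn)
pick(ca,.08,180); place((.6656,-.0195),.087,180)
pick(bo,.076,180); place((.6227,-.1119),.083,180)
pick(cn,.042,180); place((.4099,.109),.0425,180)
hover((.40,-.31),180,.28)
s=r.snapshot("top"); cv2.imwrite("pics/after.png",s["frame"][:,:,::-1])
cv2.imwrite("pics/after_c.png",cv2.resize(s["frame"][125:305,190:430,::-1],(800,600),interpolation=cv2.INTER_NEAREST))
E
```

```text
[0.66843004 0.1927059 ] [0.48427752 0.32611009] [0.58922269 0.33468474]
opening 0.04001083488887865
lifted 0.03963960619157231 19.5167
F [-0.8  0.1 -1.8]
clock 23.975
opening 0.02577166543521857
lifted 0.025581158596744227 29.0333
F [-0.3 -0.7 -1.2]
clock 34.525
opening 0.06173468563455679
lifted 0.06158046267590599 39.675
F [ 0.2 -0.5 -2.1]
clock 44.5583
```

View pics/after_c.png

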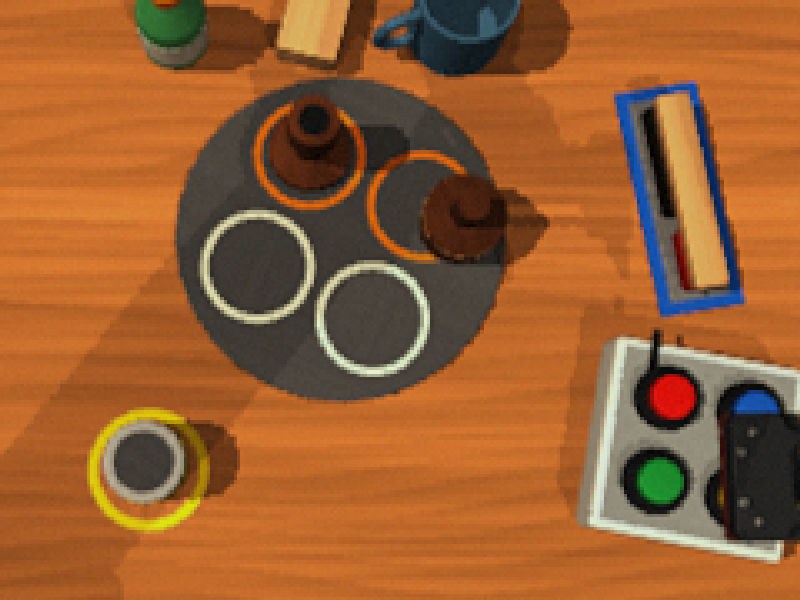

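Crop: the candle is well inside its ring with the cup at ≈(284.5,159.5), and the can is in the circle with its top at ≈(233.5,263). The box has been knocked off its ring, knob at ≈(332.5,183.5). I'll put it back.

```bash
python3 - <<'E'
from h import *
s=r.snapshot("top")
b=cast(s,(332.5,183.5),.096)[0]; print("box",b,"candle",cast(s,(284.5,159.5),.101),"can",cast(s,(233.5,263),.062))
pick(b,.083,180); place((.6227,-.1119),.083,180)
hover((.40,.0),180,.28)
s=r.snapshot("top")
cv2.imwrite("pics/a2.png",cv2.resize(s["frame"][125:305,190:430,::-1],(800,600),interpolation=cv2.INTER_NEAREST))
hover((.55,-.07),180,.30)
s=r.snapshot("wrist"); cv2.imwrite("pics/a2w.png",s["frame"][:,:,::-1])
print(proj(s,[.6227,-.1119,.096]),proj(s,[.6656,-.0195,.101]))
E
```

```text
box [ 0.61011204 -0.14111533] candle [[ 0.67048877 -0.02158747]] can [[0.41537117 0.10624242]]
opening 0.025966306430491127
lifted 0.025687158560130537 50.8
F [ 0.9  0.1 -2.3]
clock 54.8667
[239.4982633  251.72489639] [320.32123726 288.12289657]
```

View pics/a2.png

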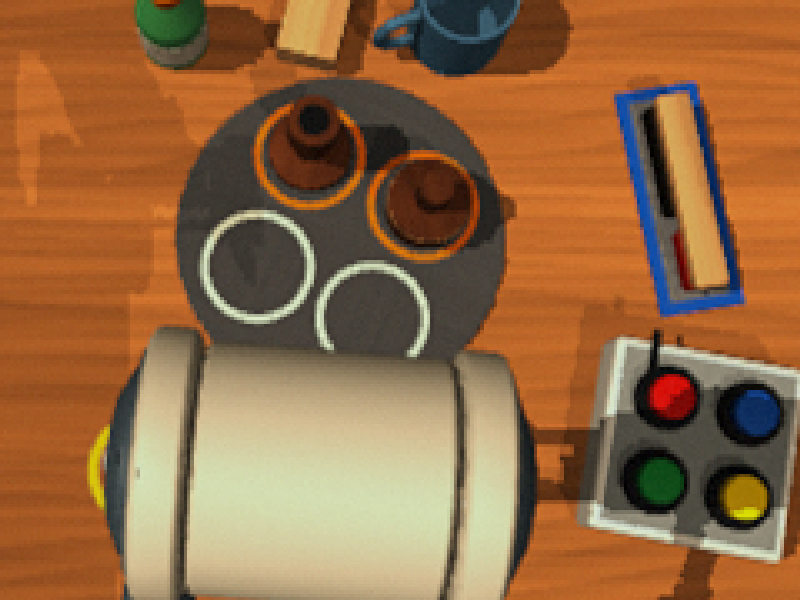

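View pics/a2w.png

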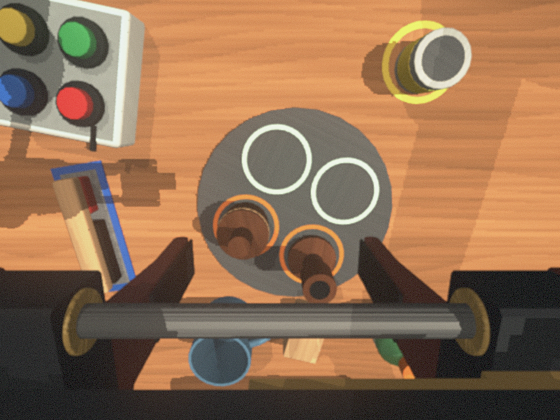

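Both pieces sit centred in the orange rings (box knob ≈(240,245), cup ≈(319,288)), and the can stands in the circle. Next, the keys.

```bash
python3 - <<'E'
from h import *
K=dict(g=(.399,-.2745),b=(.449,-.3496),y=(.3872,-.3374))
r.grab(10)
T=lambda xy,z:[xy[0],xy[1],z+.182]
r.reach(T(K["g"],.14),[180,0,180])
for k in "gbyg":
    r.servo_line(T(K[k],.11),speed=.15); r.servo_line(T(K[k],.08),speed=.1)
    f0=r.sense()["contact_force"][2]
    r.servo_line(T(K[k],.0648),speed=.03); r.wait(.4)
    s=r.sense(); print(k,"dF",s["contact_force"][2]-f0,"tip z",s["tcp_pos"][2]-.182)
    r.servo_line(T(K[k],.11),speed=.1); r.wait(.2)
r.servo_line(T(K["g"],.26)); r.let_go(); r.reach([.136,-.584,.405],[180,0,13.1]); r.wait(.5)
print(r.sense()["clock"])
s=r.snapshot("top"); cv2.imwrite("pics/end.png",cv2.resize(s["frame"][125:305,190:430,::-1],(800,600),interpolation=cv2.INTER_NEAREST))
E
```

```text
g dF 7.72426950005421 tip z 0.06629307411483942
b dF 6.188921031422912 tip z 0.066347586654606
y dF 7.034475763831289 tip z 0.06630620871521112
g dF 6.282315261019166 tip z 0.06628330461816356
75.5083
```

View pics/end.png

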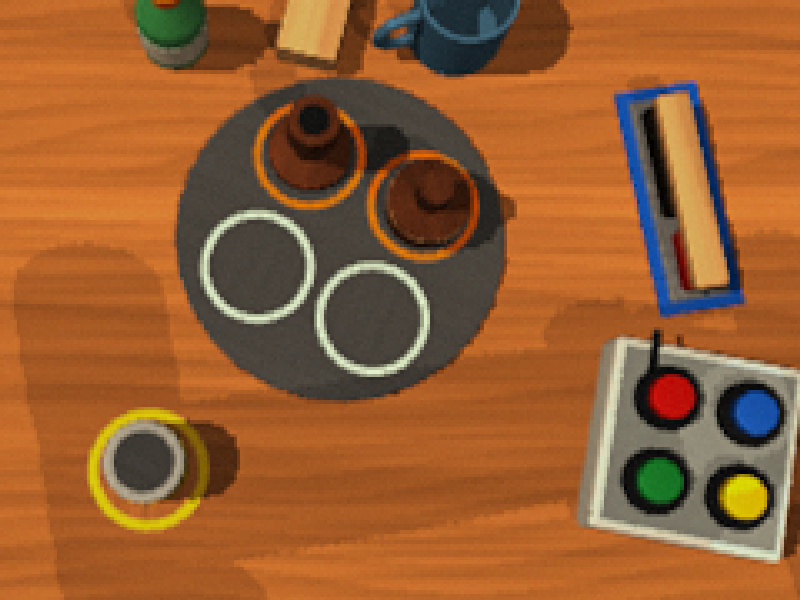

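Everything is still in place: candle, box, can (top ≈(145,460) in the crop) and brush are unchanged, and the keys are up.

```bash
python3 -c "
from station import r
print(r.hand_in())"
```

```text
the job is handed in; nothing more can be done
None
```

The job is handed in with no verdict shown: brush on its mat, can in the yellow circle, candle holder and box (the only pieces present; the box was knocked aside once and put back) in the orange rings, and the keys pressed fully in the order green, blue, yellow, green.

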